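Dress the cheese counter: whole cheeses by size

TASK

Set the four whole cheeses out for sale on the wooden display plank in order of size: the largest behind the red offer ticket at the end of the row, then each next smaller one behind the next ticket along, so that the smallest stands at the other end. Stand each upright, centred on its ticket, all in one straight row along the middle of the plank. Set them down without dropping or tipping any, and leave the jar and the knife where they are.

Things in the scene. Friction and masses are not known exactly. Their poses are not given: they have to be found in the camera images.
- cheese_xl: the largest of four whole cheeses of one make: upright cylinder with ochre rind, cream paper disc with a green centre on top; 66 mm diameter, 46 mm high; origin at the centre of its underside, z up through its top; weighs under 0.25 kg
- cheese_l: the second largest of four whole cheeses of one make: upright cylinder with ochre rind, cream paper disc with a green centre on top; 55 mm diameter, 38 mm high; origin at the centre of its underside, z up through its top; weighs under 0.25 kg
- cheese_m: the third largest of four whole cheeses of one make: upright cylinder with ochre rind, cream paper disc with a green centre on top; 44 mm diameter, 31 mm high; origin at the centre of its underside, z up through its top; weighs under 0.25 kg
- cheese_s: the smallest of four whole cheeses of one make: upright cylinder with ochre rind, cream paper disc with a green centre on top; 33 mm diameter, 24 mm high; origin at the centre of its underside, z up through its top; weighs under 0.25 kg
- ticket_red: red offer price ticket, plate 60 x 32 x 4 mm tilted 45 degrees, fixed on the rail at the far (+x) edge of the plank; always at one or other end of the row; origin mid-face, 29 mm above the counter; axes level: y along the plank, x square to it, outward; the cheese's place is 90 mm from the origin towards -x, on the plank's lengthwise centre line
- ticket_blue: blue price ticket, plate 60 x 32 x 4 mm tilted 45 degrees, fixed on the rail at the far (+x) edge of the plank; any place but red's; origin mid-face, 29 mm above the counter; axes level: y along the plank, x square to it, outward; the cheese's place is 90 mm from the origin towards -x, on the plank's lengthwise centre line. Plank 460 x 140 mm, top 40 mm above the counter
- ticket_black: black price ticket, plate 60 x 32 x 4 mm tilted 45 degrees, fixed on the rail at the far (+x) edge of the plank; any place but red's; origin mid-face, 29 mm above the counter; axes level: y along the plank, x square to it, outward; the cheese's place is 90 mm from the origin towards -x, on the plank's lengthwise centre line. One straight row, 90 to 130 mm apart
- ticket_yellow: yellow price ticket, plate 60 x 32 x 4 mm tilted 45 degrees, fixed on the rail at the far (+x) edge of the plank; any place but red's; origin mid-face, 29 mm above the counter; axes level: y along the plank, x square to it, outward; the cheese's place is 90 mm from the origin towards -x, on the plank's lengthwise centre line
- jar: small amber glass jar with a brass lid, 62 mm diameter, 68 mm high, standing on the counter left of the plank; origin at the centre of its underside; to be left alone
- knife: cheese knife with dark wooden handle and steel blade lying on the counter right of the plank, 250 mm long, 32 mm wide, 18 mm high; origin on its underside where handle meets blade, x towards the blade's tip; to be left alone
Mind the look-alikes: they are no part of the job. What is shaped like the cheese_m but turquoise is not meant.

How it is judged:
By the outcome, as a careful person would: the job done as asked, in the order asked, and still so for the second after the job is handed in, with the robot touching nothing.
It also fails if it takes over 99 s, if anything falls off the work surface, if the arm or the gripper's body presses on something with over 40 N, if the wrist force passes 120 N, or if a joint passes its speed limit or range.

ROBOT

A 6-joint arm with a two-finger parallel gripper is mounted at the origin on the work surface. World frame = base frame: x ahead of the robot, y to its left, z up, the work surface at z = 0. Lengths are in mm, angles in degrees, forces in N, time in s.
With the tool pointing down it reaches from about 350 to 850 mm from the base axis. Payload 8.1 kg.
Tool frame: the origin (TCP) lies at the very end of the fingers, on their centre line; the grasp point (between the pads) lies 19 mm behind it (r.grasp_offset is the distance from the TCP to the grasp point, in mm); z points along the fingers, y is the line along which they close (so a half turn about z gives the same grasp; the last joint's range is limited). The gripper opens to 85 mm and grips with 20 to 120 N. Pads are 22 mm wide; open, the fingers measure 114 mm over their backs; the gripper's body (76 mm by 85 mm) begins 54 mm behind the grasp point. The pads swing forward as they close: fully open they stand 13 mm farther back than shut.
Start: joints at [-80.18, 7.471, 85.268, -0, 87.261, -4.893], TCP at [152.412, -580.324, 231.292] pointing down, gripper open.
Joint ranges: [-169.43, 169.43], [-51.17, 129.36], [1.28, 143.12], [-76.62, 256.62], [0, 156.53], [-152.29, 152.29]. Speed limits (degrees/s): [136.94, 136.94, 159.86, 180, 180, 180].

INTERFACE

Orientations are given as [roll, pitch, yaw] about the fixed x, y, z axes, in that order (R = Rz(yaw) Ry(pitch) Rx(roll)).
In Python, from bench import r gives the robot as it stands.
- The arm moves only by the tool carry_out, never from a script. Its argument "commands" is a list of rows, each an object with "jaw": the finger opening in m, from 0 to 0.0854; "translation": the shift along the tool's x, y, z in m, a list of three; "spin": the turn about the tool's z in rad. A call has exactly 8 rows; each row shifts and turns the commanded pose from where the row before left it, along the tool's axes as they then stand; what a row does not reach is not made up. A row lasts 1/12 s, in which the tool goes at most 41.7 mm and 7.16 degrees, less where a joint would pass 70% of its speed; a pose out of reach is approached as far as the arm can. A call is refused whole if a number of a shift passes 0.0417 or a number of a turn 0.125, either way. A call with a gripper value outside its range is refused whole. The fingers move at their own pace and stop on an object; "squeeze" is the grip in N (left out, the last holds). Time passes only in rows, so rows that do not move let the fingers close, or fill a call up. It gives the time, the measured TCP pose, the force, the opening and the grip force at its end, in the units of the state.
- r.sense(): the state, without advancing time (a new reading comes with each control period).
- r.snapshot(name): name is "side" or "top" or "wrist"; returns a dict with "pixels" (400x640x3 uint8, blue, green, red), "K" (3x3 intrinsics, pixels), "extrinsics" (4x4, takes a point from camera to world coordinates). Camera axes: x right, y down, z forward; pixel columns grow to the right and rows downward; lengths in mm; the calibration is good to about 2 mm. A picture is of the moment at which its call begins. There is no depth.
- r.hand_in(): hands the job in; it is judged then, once.
Trained networks look in a picture, given as the dict that the camera call returned (one of the last four; its "shot" number tells which), for a name from the list of things; names that differ only in an ending like _2 or _b are one class to them, and where a whole thing is asked for, a point or a joint stands for the part that bears it (a point fixed in the world has none). Each returns a list of dicts, best first, with "score" (0 to 1); they miss things now and then, are a little off and sometimes report something else, mostly with a low value. They report only what shows in the picture. A call takes as long as a camera call. They do not tell look-alikes from the thing itself.
- r.spot_in(picture, target): "xy" ([column, row] in pixels, amid what is visible of it).
- r.regions_of(picture, target): "pixels" (400x640 bool, what is visible of it) and "xy" ([column, row] in pixels, amid what is visible of it).
- r.landmark_of(picture, target): "xy" ([column, row] in pixels: a listed point, or the origin of a listed thing).
The state is a dict: "time": time; "joint_pos": joint angles; "qd": joint speeds; "joint_efforts": joint torques, N m; "tool_pos": TCP position; "tcp_rot": TCP orientation; "ft_force": force on the tool from outside, world axes, zero at the start; "wrist_torque": the same for the moment, N m; "finger_gap": finger opening in mm; "grip_force": force on a finger pad.
Only numpy, scipy, OpenCV 4.12 (cv2) and the standard library are available. Lean on these libraries where they do the work, as an engineer would, in place of code of your own. Each camera call takes 0.05 s, during which the arm holds its last target. There are 200 camera calls.

## Working session

There is one attempt and no reset: what is moved stays moved. The work goes in short steps, Python scripts to look and compute and a tool call to move; the robot and the scene stay as the last step left them, time stands still between calls to the robot, and variables do not carry over. Pictures are saved under pics/ and viewed, at most 14 in all, crops included, and the job is handed in when it is done.

Besides the shell and the picture viewer there is one more tool, called after ">>>" by a JSON object that holds its "name" and its "arguments". carry_out: Moves the arm, as the interface text tells. Its arguments: {"type":"object","properties":{"commands":{"type":"array","items":{"type":"object","properties":{"jaw":{"type":"number"},"translation":{"type":"array","items":{"type":"number"}},"spin":{"type":"number"}}}},"squeeze":{"type":"number"}},"required":["commands"]}

```bash
mkdir -p pics
cat > h.py <<'E'
import numpy as np, cv2
from bench import r
def ray(p,xy,z):
    K=np.array(p["K"]);E=np.array(p["extrinsics"])
    d=E[:3,:3]@np.linalg.solve(K,[xy[0],xy[1],1]);o=E[:3,3]
    return o+d*(z-o[2])/d[2]
E
python3 - <<'E'
from h import *
for n in("top","side"):
    p=r.snapshot(n);cv2.imwrite(f"pics/{n}0.png",p["pixels"])
    for t in ["cheese_xl","cheese_l","cheese_m","cheese_s","ticket_red","ticket_blue","ticket_black","ticket_yellow","jar","knife"]:
        h={"cheese_xl":46,"cheese_l":38,"cheese_m":31,"cheese_s":24,"jar":68,"knife":9}.get(t,29)
        for q in r.spot_in(p,t)[:5]: print(n,t,"spot",np.round(q["xy"]),round(q["score"],2),np.round(ray(p,q["xy"],h)))
        for q in r.landmark_of(p,t)[:3]: print("   lm",np.round(q["xy"]),round(q["score"],2),np.round(ray(p,q["xy"],0 if h!=29 else 29)))
print(r.sense()["time"],p["extrinsics"])
E
```

```text
top cheese_xl spot [336. 238.] 0.55 [444. -49.  46.]
   lm [339. 238.] 0.64 [442. -60.   0.]
top cheese_l spot [254. 232.] 0.72 [469. 209.  38.]
top cheese_l spot [247. 258.] 0.58 [389. 232.  38.]
top cheese_l spot [386. 236.] 0.57 [ 446. -206.   38.]
top cheese_l spot [269. 279.] 0.47 [320. 163.  38.]
   lm [384. 236.] 0.62 [ 446. -206.    0.]
   lm [247. 257.] 0.61 [389. 240.   0.]
   lm [300. 236.] 0.6 [455.  65.   0.]
top cheese_m spot [254. 232.] 0.72 [470. 210.  31.]
top cheese_m spot [247. 258.] 0.58 [389. 233.  31.]
top cheese_m spot [386. 236.] 0.57 [ 445. -207.   31.]
top cheese_m spot [269. 279.] 0.47 [319. 164.  31.]
   lm [384. 236.] 0.62 [ 446. -206.    0.]
   lm [247. 257.] 0.61 [389. 240.   0.]
   lm [300. 236.] 0.6 [455.  65.   0.]
top cheese_s spot [254. 232.] 0.72 [470. 211.  24.]
top cheese_s spot [247. 258.] 0.58 [388. 234.  24.]
top cheese_s spot [386. 236.] 0.57 [ 445. -208.   24.]
top cheese_s spot [269. 279.] 0.47 [318. 165.  24.]
   lm [384. 236.] 0.62 [ 446. -206.    0.]
   lm [247. 257.] 0.61 [389. 240.   0.]
   lm [300. 236.] 0.6 [455.  65.   0.]
   lm [2
[... 1991 characters left out ...]
53 [ 707. -216.   29.]
   lm [300. 318.] 0.65 [369. 238.  29.]
   lm [322. 138.] 0.52 [ 721. -217.   29.]
side ticket_yellow spot [264. 178.] 0.48 [721.   4.  29.]
   lm [259. 179.] 0.45 [725.  15.  29.]
side jar spot [175. 300.] 0.94 [555. 386.  68.]
   lm [178. 309.] 0.83 [582. 375.   0.]
   lm [367. 223.] 0.15 [445. -67.   0.]
side knife spot [407. 133.] 0.96 [ 573. -416.    9.]
   lm [409. 132.] 0.85 [ 578. -433.    0.]
2.1 [[-7.43975562e-01 -4.60335985e-01  4.84346100e-01 -1.89910935e+01]
 [-6.68172604e-01  5.19843692e-01 -5.32266763e-01  5.98406692e+02]
 [-6.76271978e-03 -7.19620259e-01 -6.94334897e-01  8.46870310e+02]
 [ 0.00000000e+00  0.00000000e+00  0.00000000e+00  1.00000000e+00]]
```

View pics/top0.png

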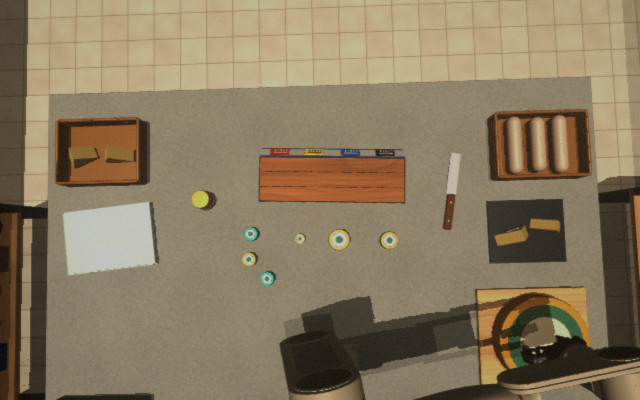

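View pics/side0.png

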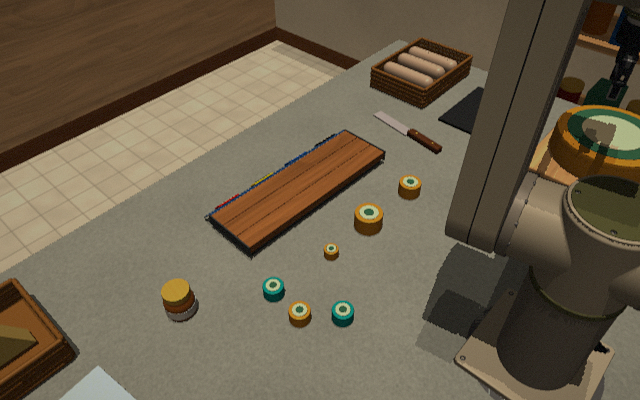

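Row order, read left to right: tickets are red (280,152), yellow (314,152), blue (350,153) and black (384,152). The ochre cheeses are XL (339,239), L (389,240), M (249,259) and S (300,238). The discs at (250,233) and (267,279) are turquoise look-alikes of M. I'll refine the positions by colour and check one crop.

```bash
cat >> h.py <<'E'
def proj(p,X):
    K=np.array(p["K"]);E=np.linalg.inv(np.array(p["extrinsics"]))
    c=E[:3,:3]@np.array(X,float)+E[:3,3];q=K@c;return q[:2]/q[2]
E
python3 - <<'E'
from h import *
P={n:r.snapshot(n) for n in("top","side","wrist")}
px={"xl":(339,239,46),"l":(389,240,38),"m":(249,259,31),"s":(300,238,24),"t1":(250,233,31),"t2":(267,279,31)}
ps={"xl":(368,217),"l":(409,186),"m":(300,314),"s":(331,251),"t1":(273,289),"t2":(342,314)}
for k,(u,v,h) in px.items():
    o=[]
    for n,c in(("top",(u,v)),("side",ps[k])):
        p=P[n];hsv=cv2.cvtColor(p["pixels"],cv2.COLOR_BGR2HSV)
        m=(((hsv[...,1]>110)|(hsv[...,2]>150))).astype(np.uint8)
        m=cv2.morphologyEx(m,cv2.MORPH_CLOSE,np.ones((5,5)))
        l,L,st,ce=cv2.connectedComponentsWithStats(m)
        w=L[c[1]-2:c[1]+3,c[0]-2:c[0]+3];i=np.bincount(w[w>0]).argmax() if (w>0).any() else 0
        o+=[st[i],np.round(ce[i],1),np.round(ray(p,ce[i],h*(.75 if n=="top" else .5)),0)]
    print(k,*o)
p=P["top"];hsv=cv2.cvtColor(p["pixels"],cv2.COLOR_BGR2HSV)
m=((hsv[...,0]<14)&(hsv[...,1]>120)).astype(np.uint8);m[:,:255]=0;m[:,412:]=0;m[:145]=0;m[210:]=0
c=max(cv2.findContours(m,0,1)[0],key=cv2.contourArea)
w=np.array([ray(p,q[0],40)[:2] for q in c],np.float32);print(cv2.minAreaRect(w),cv2.boxPoints(cv2.minAreaRect(w)))
a=cv2.resize(p["pixels"][140:290,230:410],None,fx=4.3,fy=4,interpolation=2)
cv2.imwrite("pics/c1.png",a);cv2.imwrite("pics/w0.png",P["wrist"]["pixels"])
print(P["top"]["extrinsics"],P["wrist"]["extrinsics"],P["wrist"]["K"],r.sense())
E
```

```text
xl [     0      0    640    400 146258] [312.5 245.4] [422.  24.  34.] [354 202  29  34 806] [368.  218.5] [439. -62.  23.]
l [380 231  19  19 271] [389.  239.7] [ 434. -218.   28.] [398 174  24  26 491] [409.2 186.7] [ 433. -221.   19.]
m [242 252  15  15 175] [248.8 258.7] [385. 229.  23.] [288 300  23  28 514] [299.3 313.5] [383. 227.  16.]
s [294 233  17  14 125] [300.4 239.4] [442.  63.  18.] [324 243  15  18 228] [330.9 251.2] [444.  63.  12.]
t1 [240 217  27  26 241] [253.3 229.7] [477. 213.  23.] [263 277  21  25 441] [273.1 288.9] [465. 220.  16.]
t2 [260 272  14  15 154] [266.8 278.5] [321. 173.  23.] [332 301  22  26 482] [342.3 313.2] [321. 170.  15.]
((630.103515625, -41.2430419921875), (460.01654052734375, 141.20802307128906), 87.62863159179688) [[ 550.043   -268.13303]
 [ 691.1302  -273.97568]
 [ 710.164    185.64694]
 [ 569.07684  191.4896 ]]
[[-2.65066030e-02 -9.97500131e-01  6.55048698e-02  4.53548296e+02]
 [-9.99336871e-01  2.80778191e-02  2.31830479e-02 -2.88441896e+01]
 [-2.49643272e-02 -6.48469278e-02 -9.97582908e-01  1.47913680e+03]
 [ 0.00000000e+00  0.0000000
[... 429 characters left out ...]
    ]] {'time': 2.25, 'joint_pos': array([-8.01806600e+01,  7.47194502e+00,  8.52677426e+01, -8.62956687e-04,
        8.72620690e+01, -4.89443280e+00]), 'qd': array([ 0.07771146,  0.04667034,  0.04081597, -0.04223519, -0.02791468,
        0.02274336]), 'joint_efforts': array([ 2.14767333e-04, -5.69307232e+01, -5.00849426e+01, -2.28332947e-04,
        1.58667975e-03,  3.16610090e-05]), 'tool_pos': array([ 152.39629931, -580.32142865,  231.28464625]), 'tcp_rot': array([-1.79998176e+02,  7.08953254e-04,  1.47138140e+01]), 'ft_force': array([-0.05836758, -0.12950093, -0.36540129]), 'wrist_torque': array([ 0.01727431, -0.04187903,  0.01971577]), 'grip_force': 0.0, 'finger_gap': 85.64481458550196}
```

View pics/c1.png

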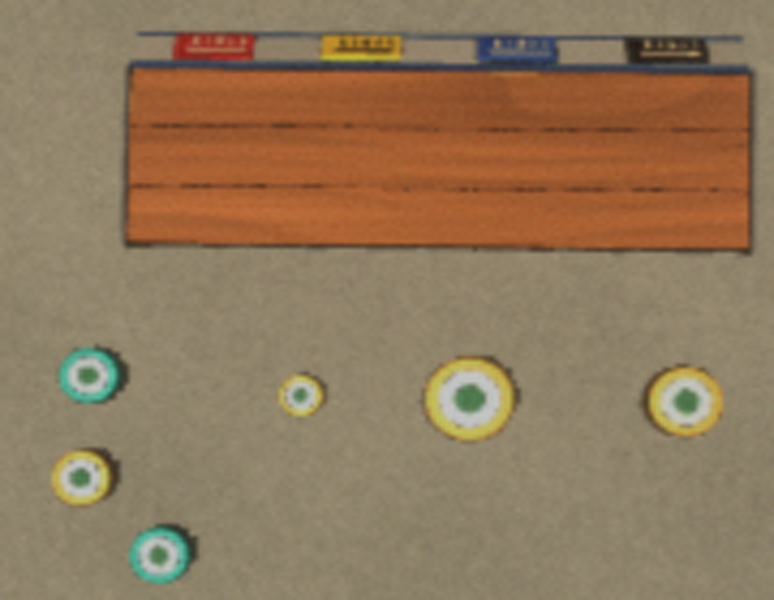

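View pics/w0.png

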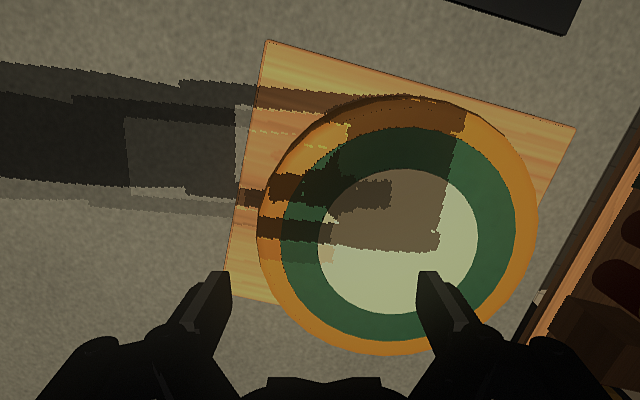

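The crop shows the ochre M cheese at about (249,259) in the full image, between turquoise look-alikes at (250,233) and (267,279). The tickets run red, yellow, blue, black from left to right. The wrist view shows only the big wheel under the gripper.

```bash
cat >> h.py <<'E'
YAW=np.radians(-2.4)
AX=np.array([np.cos(YAW),np.sin(YAW)]);BX=np.array([np.sin(YAW),-np.cos(YAW)])
def ab(w): return np.round([w[0]*AX[0]+w[1]*AX[1],w[0]*BX[0]+w[1]*BX[1]],1)
def green(p,h,guess):
    "centre of the green disc nearest guess (px), as world point at height h"
    hsv=cv2.cvtColor(p["pixels"],cv2.COLOR_BGR2HSV)
    m=((hsv[...,0]>55)&(hsv[...,0]<85)&(hsv[...,1]>70)).astype(np.uint8)
    n,L,st,ce=cv2.connectedComponentsWithStats(m)
    c=[i for i in range(1,n) if st[i][4]>=8]
    i=min(c,key=lambda i:np.hypot(*(ce[i]-guess)))
    return ce[i],st[i][4],ray(p,ce[i],h)
E
python3 - <<'E'
from h import *
print(r.grasp_offset)
P={n:r.snapshot(n) for n in("top","side")}
C={"xl":((339,239.5),46,(368,212)),"l":((389,240),38,(410,181)),"m":((248.6,259.5),31,(299,309)),"s":((299.8,239),24,(331,247))}
for k,(c,h,s) in C.items():
    for n,g in(("top",c),("side",s)):
        q=green(P[n],h,g);print(k,n,np.round(q[0],1),q[1],np.round(q[2],1),ab(q[2]))
for k,c in {"red":(279.8,151.75),"yel":(314.2,151.75),"blue":(350,152.5),"blk":(385.1,152.5)}.items():
    w=ray(P["top"],c,29);print(k,np.round(w,1),ab(w))
print("plank",ab([630.1,-41.2]),"tcp",ab(r.sense()["tool_pos"]))
E
```

```text
18.700000000000003
xl top [338.7 239.2] 25 [439.6 -58.7  46. ] [441.7  40.3]
xl side [368.5 211.6] 44 [439.3 -62.1  46. ] [441.5  43.6]
l top [389.5 239.7] 14 [ 433.8 -218.5   38. ] [442.6 200.2]
l side [410. 181.] 21 [ 433.1 -221.1   38. ] [442.  202.8]
m top [248. 259.] 9 [384.4 230.5  31. ] [ 374.4 -246.4]
m side [299. 309.] 31 [383.5 226.9  31. ] [ 373.6 -242.8]
s top [338.7 239.2] 25 [439.4 -59.2  24. ] [441.5  40.8]
s side [330.5 247.8] 10 [444.8  63.7  24. ] [441.8 -82.3]
red [725.7 122.2  29. ] [ 719.9 -152.5]
yel [722.2  11.3  29. ] [721.1 -41.5]
blue [ 716.2 -103.6   29. ] [719.9  73.5]
blk [ 712.7 -215.9   29. ] [721.1 185.9]
plank [631.3  14.8] tcp [176.6 573.4]
```

>>> {"name": "carry_out", "arguments": {"commands": [{"jaw": 0.082,"translation": [0,0,0],"spin": 0.1},{"jaw": 0.082,"translation": [0,0,0],"spin": 0.1},{"jaw": 0.082,"translation": [0,0,0],"spin": 0.1},{"jaw": 0.082,"translation": [0,0,0],"spin": 0},{"jaw": 0.082,"translation": [0,0,0],"spin": 0},{"jaw": 0.082,"translation": [0,0,0],"spin": 0},{"jaw": 0.082,"translation": [0,0,0],"spin": 0},{"jaw": 0.082,"translation": [0,0,0],"spin": 0}]}}

```text
time: 3.02
tool_pos: [152.4, -580.3, 231.3]
tcp_rot: [-180.0, 0.0, -2.4]
ft_force: [0.5, 0.3, 0.2]
finger_gap: 82.1
grip_force: 0.0
```

>>> {"name": "carry_out", "arguments": {"commands": [{"jaw": 0.082,"translation": [0.0166,-0.0332,0],"spin": 0},{"jaw": 0.082,"translation": [0.0166,-0.0332,0],"spin": 0},{"jaw": 0.082,"translation": [0.0166,-0.0332,0],"spin": 0},{"jaw": 0.082,"translation": [0.0166,-0.0332,0],"spin": 0},{"jaw": 0.082,"translation": [0.0166,-0.0332,0],"spin": 0},{"jaw": 0.082,"translation": [0.0166,-0.0332,0],"spin": 0},{"jaw": 0.082,"translation": [0.0166,-0.0332,0],"spin": 0},{"jaw": 0.082,"translation": [0.0166,-0.0332,0],"spin": 0}]}}

```text
time: 3.68
tool_pos: [297.1, -319.2, 231.5]
tcp_rot: [180.0, -0.0, -2.4]
ft_force: [0.1, 0.5, -0.2]
finger_gap: 82.0
grip_force: 0.0
```

>>> {"name": "carry_out", "arguments": {"commands": [{"jaw": 0.082,"translation": [0.0166,-0.0332,0],"spin": 0},{"jaw": 0.082,"translation": [0.0166,-0.0332,0],"spin": 0},{"jaw": 0.082,"translation": [0.0166,-0.0332,0],"spin": 0},{"jaw": 0.082,"translation": [0.0166,-0.0332,0],"spin": 0},{"jaw": 0.082,"translation": [0.0166,-0.0332,0],"spin": 0},{"jaw": 0.082,"translation": [0.0166,-0.0332,0],"spin": 0},{"jaw": 0.082,"translation": [0.0166,-0.0332,0],"spin": 0},{"jaw": 0.082,"translation": [0.0166,-0.0332,0],"spin": 0}]}}

```text
time: 4.35
tool_pos: [441.4, -59.2, 231.7]
tcp_rot: [180.0, -0.1, -2.4]
ft_force: [1.2, -0.7, 0.4]
finger_gap: 82.1
grip_force: 0.0
```

Run:
```python
from h import *
p=r.snapshot("wrist");s=r.sense();print(s["tool_pos"],ab(s["tool_pos"]),s["tcp_rot"])
cv2.imwrite("pics/w1.png",p["pixels"])
w=(439.5,-60,46);print(proj(p,w))
q=green(p,46,proj(p,w));print(q,ab(q[2]))
```

```text
[443.58354704 -53.85106524 231.62376386] [445.4  35.2] [-1.79795442e+02 -1.47691311e-01 -2.21937757e+00]
[324.19255829 181.91583713]
(array([210.73239437, 177.61971831]), np.int32(71), array([448.90858914,  56.77097979,  46.        ])) [446.1 -75.5]
```

View pics/w1.png

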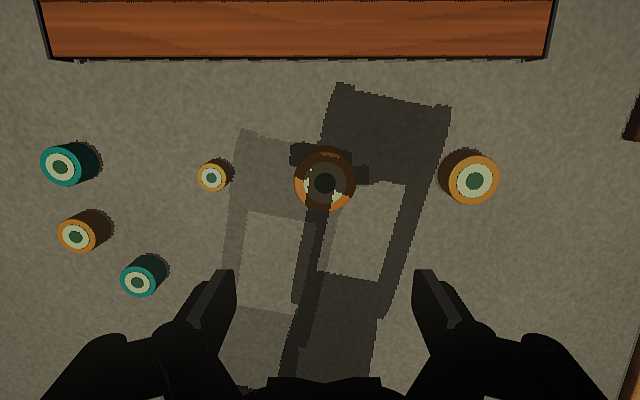

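The wrist picture shows XL at (325,183), which matches the predicted (324,182). S, L and M sit at (211,178), (474,181) and (78,236). I'm going down on XL.

>>> {"name": "carry_out", "arguments": {"commands": [{"jaw": 0.082,"translation": [0,0,0.028],"spin": 0},{"jaw": 0.082,"translation": [0,0,0.03],"spin": 0},{"jaw": 0.082,"translation": [0,0,0.03],"spin": 0},{"jaw": 0.082,"translation": [0,0,0.03],"spin": 0},{"jaw": 0.082,"translation": [0,0,0.03],"spin": 0},{"jaw": 0.082,"translation": [0,0,0.03],"spin": 0},{"jaw": 0.082,"translation": [0,0,0.025],"spin": 0},{"jaw": 0.082,"translation": [0,0,0.016],"spin": 0}]}}

```text
time: 5.07
tool_pos: [438.8, -60.7, 9.5]
tcp_rot: [-180.0, 0.2, -2.4]
ft_force: [0.1, 0.3, 0.2]
finger_gap: 82.1
grip_force: 0.0
```

>>> {"name": "carry_out", "arguments": {"commands": [{"jaw": 0.082,"translation": [0,0,0.006],"spin": 0},{"jaw": 0.082,"translation": [0,0,0],"spin": 0},{"jaw": 0.04,"translation": [0,0,0],"spin": 0},{"jaw": 0.04,"translation": [0,0,0],"spin": 0},{"jaw": 0.04,"translation": [0,0,0],"spin": 0},{"jaw": 0.04,"translation": [0,0,0],"spin": 0},{"jaw": 0.04,"translation": [0,0,0],"spin": 0},{"jaw": 0.04,"translation": [0,0,0],"spin": 0}], "squeeze": 30}}

```text
time: 5.73
tool_pos: [442.1, -61.5, 7.8]
tcp_rot: [180.0, -0.2, -2.5]
ft_force: [-1.2, -0.2, 6.4]
finger_gap: 65.3
grip_force: 34.1
```

>>> {"name": "carry_out", "arguments": {"commands": [{"jaw": 0.04,"translation": [0,0,-0.005],"spin": 0},{"jaw": 0.04,"translation": [0,0,-0.01],"spin": 0},{"jaw": 0.04,"translation": [0,0,-0.02],"spin": 0},{"jaw": 0.04,"translation": [0,0,-0.025],"spin": 0},{"jaw": 0.04,"translation": [0,0,-0.025],"spin": 0},{"jaw": 0.04,"translation": [0,0,-0.02],"spin": 0},{"jaw": 0.04,"translation": [0,0,-0.01],"spin": 0},{"jaw": 0.04,"translation": [0,0,-0.005],"spin": 0}]}}

```text
time: 6.4
tool_pos: [441.9, -61.4, 128.7]
tcp_rot: [180.0, -0.2, -2.5]
ft_force: [-0.8, -0.3, -1.8]
finger_gap: 65.2
grip_force: 33.9
```

>>> {"name": "carry_out", "arguments": {"commands": [{"jaw": 0.04,"translation": [0.012,-0.012,0],"spin": 0},{"jaw": 0.04,"translation": [0.022,-0.023,0],"spin": 0},{"jaw": 0.04,"translation": [0.028,-0.029,0],"spin": 0},{"jaw": 0.04,"translation": [0.029,-0.029,0],"spin": 0},{"jaw": 0.04,"translation": [0.029,-0.029,0],"spin": 0},{"jaw": 0.04,"translation": [0.028,-0.029,0],"spin": 0},{"jaw": 0.04,"translation": [0.024,-0.026,0],"spin": 0},{"jaw": 0.04,"translation": [0.017,-0.018,0],"spin": 0}]}}

```text
time: 7.07
tool_pos: [638.6, 128.1, 124.3]
tcp_rot: [-180.0, 0.1, -2.4]
ft_force: [-0.2, -0.5, -0.9]
finger_gap: 65.4
grip_force: 34.0
```

>>> {"name": "carry_out", "arguments": {"commands": [{"jaw": 0.04,"translation": [0,0,0],"spin": 0},{"jaw": 0.04,"translation": [0,0,0],"spin": 0},{"jaw": 0.04,"translation": [0,0,0],"spin": 0},{"jaw": 0.04,"translation": [0,0,0.01],"spin": 0},{"jaw": 0.04,"translation": [0,0,0.02],"spin": 0},{"jaw": 0.04,"translation": [0,0,0.01],"spin": 0},{"jaw": 0.04,"translation": [0,0,0],"spin": 0},{"jaw": 0.04,"translation": [0,0,0],"spin": 0}]}}

```text
time: 7.73
tool_pos: [636.6, 124.9, 85.0]
tcp_rot: [180.0, 0.2, -2.5]
ft_force: [0.7, -0.2, -1.6]
finger_gap: 65.3
grip_force: 34.0
```

Run:
```python
from h import *
s=r.sense();print(s["tool_pos"],ab(s["tool_pos"]),s["tcp_rot"],s["finger_gap"],s["time"])
p=r.snapshot("wrist");cv2.imwrite("pics/w2.png",p["pixels"])
for t in["ticket_red","ticket_yellow"]:
  for q in r.landmark_of(p,t)[:2]: w=ray(p,q["xy"],29);print(t,q["xy"],q["score"],w,ab(w))
print(proj(p,(630.5*AX-152.5*BX).tolist()+[40]))
```

```text
[636.5541858  124.85137424  85.01515835] [ 630.8 -151.4] [ 1.79975209e+02  1.63395275e-01 -2.52142355e+00] 65.2984511666913 7.7333
ticket_red [322.0, 82.1] 0.91 [726.92654581 121.66782677  29.        ] [ 721.2 -152. ]
ticket_yellow [510.8, 80.3] 0.72 [723.25078614  14.85598144  29.        ] [722.  -45.1]
[321.56020577 236.40037818]
```

View pics/w2.png

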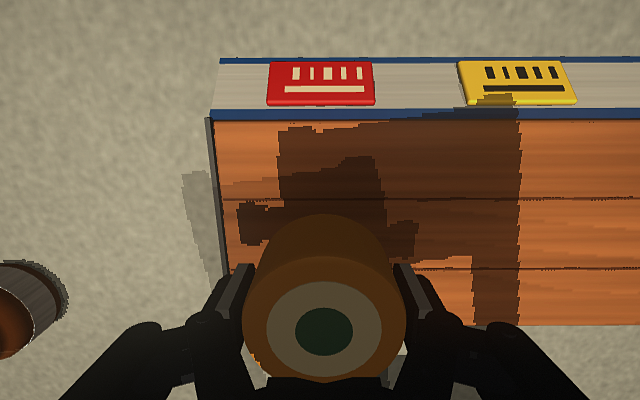

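The red ticket's centre is at (321,83) and yellow's at (517,84). XL is held at (324,332), and the plank seams are at about rows 199 and 268. I'll check the offset of the cheese in the hand and where the midline is.

Run:
```python
from h import *
p=r.snapshot("wrist");s=r.sense();print(ab(s["tool_pos"]))
for n,xy,z in[("green",(324,332),s["tool_pos"][2]+39.5),("seam1",(330,198),40),("seam2",(440,268),40),("far edge",(330,121),40),("near edge",(560,325),40),("red",(321,83),29),("yel",(517,83.5),29)]:
    print(n,ab(ray(p,xy,z)))
```

```text
[ 632.9 -152.2]
green [ 630.8 -151.8]
seam1 [ 657.2 -148. ]
seam2 [608.9 -75.4]
far edge [ 702.7 -148.3]
near edge [563.5  14.1]
red [ 723.1 -153.4]
yel [722.7 -40.5]
```

>>> {"name": "carry_out", "arguments": {"commands": [{"jaw": 0.04,"translation": [0.001,-0.001,0.008],"spin": 0},{"jaw": 0.04,"translation": [0,0,0.01],"spin": 0},{"jaw": 0.04,"translation": [0,0,0.009],"spin": 0},{"jaw": 0.04,"translation": [0,0,0.006],"spin": 0},{"jaw": 0.04,"translation": [0,0,0.003],"spin": 0},{"jaw": 0.04,"translation": [0,0,0.001],"spin": 0},{"jaw": 0.04,"translation": [0,0,0],"spin": 0},{"jaw": 0.04,"translation": [0,0,0],"spin": 0}]}}

```text
time: 8.6
tool_pos: [639.1, 126.5, 49.2]
tcp_rot: [-180.0, -0.0, -2.5]
ft_force: [0.4, -0.1, -1.5]
finger_gap: 65.5
grip_force: 34.2
```

>>> {"name": "carry_out", "arguments": {"commands": [{"jaw": 0.04,"translation": [0,0,0.0005],"spin": 0},{"jaw": 0.04,"translation": [0,0,0.0005],"spin": 0},{"jaw": 0.04,"translation": [0,0,0.0005],"spin": 0},{"jaw": 0.04,"translation": [0,0,0.0005],"spin": 0},{"jaw": 0.04,"translation": [0,0,0],"spin": 0},{"jaw": 0.04,"translation": [0,0,0],"spin": 0},{"jaw": 0.04,"translation": [0,0,0],"spin": 0},{"jaw": 0.04,"translation": [0,0,0],"spin": 0}]}}

```text
time: 9.27
tool_pos: [639.2, 126.5, 47.9]
tcp_rot: [-180.0, -0.0, -2.5]
ft_force: [-3.5, -1.0, 5.2]
finger_gap: 65.4
grip_force: 34.5
```

>>> {"name": "carry_out", "arguments": {"commands": [{"jaw": 0.067,"translation": [0,0,0],"spin": 0},{"jaw": 0.069,"translation": [0,0,0],"spin": 0},{"jaw": 0.073,"translation": [0,0,0],"spin": 0},{"jaw": 0.077,"translation": [0,0,0],"spin": 0},{"jaw": 0.077,"translation": [0,0,0],"spin": 0},{"jaw": 0.077,"translation": [0,0,-0.005],"spin": 0},{"jaw": 0.077,"translation": [0,0,-0.01],"spin": 0},{"jaw": 0.077,"translation": [0,0,-0.015],"spin": 0}]}}

```text
time: 9.93
tool_pos: [637.9, 126.4, 76.9]
tcp_rot: [180.0, 0.1, -2.5]
ft_force: [0.1, -0.7, -0.1]
finger_gap: 76.8
grip_force: 0.0
```

>>> {"name": "carry_out", "arguments": {"commands": [{"jaw": 0.077,"translation": [0,0,-0.025],"spin": 0},{"jaw": 0.077,"translation": [0,0,-0.03],"spin": 0},{"jaw": 0.074,"translation": [0,0,-0.025],"spin": 0},{"jaw": 0.074,"translation": [-0.0127,0.0236,0],"spin": 0},{"jaw": 0.074,"translation": [-0.0127,0.0236,0],"spin": 0},{"jaw": 0.074,"translation": [-0.0127,0.0236,0],"spin": 0},{"jaw": 0.074,"translation": [-0.0127,0.0236,0],"spin": 0},{"jaw": 0.074,"translation": [-0.0127,0.0236,0],"spin": 0}]}}

```text
time: 10.6
tool_pos: [570.4, 10.5, 159.5]
tcp_rot: [180.0, -0.1, -2.5]
ft_force: [-0.1, -0.8, -0.0]
finger_gap: 73.5
grip_force: 0.0
```

>>> {"name": "carry_out", "arguments": {"commands": [{"jaw": 0.074,"translation": [-0.0127,0.0236,0],"spin": 0},{"jaw": 0.074,"translation": [-0.0127,0.0236,0],"spin": 0},{"jaw": 0.074,"translation": [-0.0127,0.0236,0],"spin": 0},{"jaw": 0.074,"translation": [-0.0127,0.0236,0],"spin": 0},{"jaw": 0.074,"translation": [-0.0127,0.0236,0],"spin": 0},{"jaw": 0.074,"translation": [-0.0127,0.0236,0],"spin": 0},{"jaw": 0.074,"translation": [-0.0127,0.0236,0],"spin": 0},{"jaw": 0.074,"translation": [-0.0127,0.0236,0],"spin": 0}]}}

```text
time: 11.27
tool_pos: [460.7, -174.1, 159.5]
tcp_rot: [179.9, -0.2, -2.5]
ft_force: [0.6, 0.1, -0.4]
finger_gap: 73.9
grip_force: 0.0
```

>>> {"name": "carry_out", "arguments": {"commands": [{"jaw": 0.074,"translation": [-0.0127,0.0236,0],"spin": 0},{"jaw": 0.074,"translation": [-0.0127,0.0236,0],"spin": 0},{"jaw": 0.074,"translation": [0,0,0],"spin": 0},{"jaw": 0.074,"translation": [0,0,0],"spin": 0},{"jaw": 0.074,"translation": [0,0,0],"spin": 0},{"jaw": 0.074,"translation": [0,0,0],"spin": 0},{"jaw": 0.074,"translation": [0,0,0],"spin": 0},{"jaw": 0.074,"translation": [0,0,0],"spin": 0}]}}

```text
time: 11.93
tool_pos: [433.8, -218.2, 157.4]
tcp_rot: [-180.0, -0.0, -2.4]
ft_force: [1.0, -0.5, 0.1]
finger_gap: 74.0
grip_force: 0.0
```

Run:
```python
from h import *
s=r.sense();print(s["tool_pos"],ab(s["tool_pos"]),s["tcp_rot"],s["time"])
p=r.snapshot("wrist");t=r.snapshot("top")
w=(433.5,-219.5,38);q=green(p,38,proj(p,w));print("L",q,ab(q[2]))
q=green(t,86,proj(t,(639,126,86)));print("XL",q,ab(q[2]))
a=np.hstack([p["pixels"][150:,160:480],t["pixels"][110:360,230:410].repeat(1,0)]);cv2.imwrite("pics/w3.png",a)
```

```text
[ 433.81730843 -218.19721588  157.43557033] [442.6 199.8] [-1.79995066e+02 -5.64220523e-03 -2.39564612e+00] 11.9333
L (array([319.05, 208.5 ]), np.int32(20), array([ 426.13226401, -214.13540914,   38.        ])) [434.7 196.1]
XL (array([276.375     , 176.70833333]), np.int32(24), array([637.49856137, 128.54192546,  86.        ])) [ 631.6 -155.1]
```

View pics/w3.png

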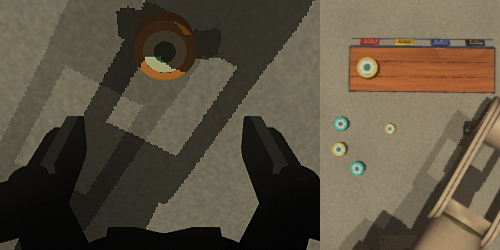

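XL stands at red's place (image right). L is at about (325,202) in the wrist picture, in line with the tool. I'm going down on it.

>>> {"name": "carry_out", "arguments": {"commands": [{"jaw": 0.074,"translation": [0,0.001,0.01],"spin": 0},{"jaw": 0.074,"translation": [0,0,0.02],"spin": 0},{"jaw": 0.074,"translation": [0,0,0.028],"spin": 0},{"jaw": 0.074,"translation": [0,0,0.03],"spin": 0},{"jaw": 0.074,"translation": [0,0,0.028],"spin": 0},{"jaw": 0.074,"translation": [0,0,0.02],"spin": 0},{"jaw": 0.074,"translation": [0,0,0.012],"spin": 0},{"jaw": 0.074,"translation": [0,0,0.005],"spin": 0}]}}

```text
time: 12.7
tool_pos: [431.6, -218.7, 1.5]
tcp_rot: [-179.9, 0.2, -2.5]
ft_force: [-0.8, -0.4, -0.2]
finger_gap: 73.7
grip_force: 0.0
```

>>> {"name": "carry_out", "arguments": {"commands": [{"jaw": 0.074,"translation": [0,0,0],"spin": 0},{"jaw": 0.074,"translation": [0,0,0],"spin": 0},{"jaw": 0.03,"translation": [0,0,0],"spin": 0},{"jaw": 0.03,"translation": [0,0,0],"spin": 0},{"jaw": 0.03,"translation": [0,0,0],"spin": 0},{"jaw": 0.03,"translation": [0,0,0],"spin": 0},{"jaw": 0.03,"translation": [0,0,0],"spin": 0},{"jaw": 0.03,"translation": [0,0,0],"spin": 0}]}}

```text
time: 13.37
tool_pos: [434.7, -220.7, 6.1]
tcp_rot: [179.9, -0.2, -2.5]
ft_force: [-0.3, 0.6, 6.4]
finger_gap: 54.0
grip_force: 31.6
```

>>> {"name": "carry_out", "arguments": {"commands": [{"jaw": 0.03,"translation": [0,0,-0.005],"spin": 0},{"jaw": 0.03,"translation": [0,0,-0.01],"spin": 0},{"jaw": 0.03,"translation": [0,0,-0.02],"spin": 0},{"jaw": 0.03,"translation": [0,0,-0.025],"spin": 0},{"jaw": 0.03,"translation": [0,0,-0.025],"spin": 0},{"jaw": 0.03,"translation": [0,0,-0.02],"spin": 0},{"jaw": 0.03,"translation": [0,0,-0.007],"spin": 0},{"jaw": 0.03,"translation": [0,0,-0.003],"spin": 0}]}}

```text
time: 14.03
tool_pos: [434.5, -220.7, 121.7]
tcp_rot: [179.9, -0.2, -2.5]
ft_force: [0.7, 0.2, -2.2]
finger_gap: 54.0
grip_force: 32.0
```

>>> {"name": "carry_out", "arguments": {"commands": [{"jaw": 0.03,"translation": [0.008,-0.01,0],"spin": 0},{"jaw": 0.03,"translation": [0.014,-0.018,0],"spin": 0},{"jaw": 0.03,"translation": [0.018,-0.023,0],"spin": 0},{"jaw": 0.03,"translation": [0.019,-0.024,0],"spin": 0},{"jaw": 0.03,"translation": [0.019,-0.024,0],"spin": 0},{"jaw": 0.03,"translation": [0.019,-0.024,0],"spin": 0},{"jaw": 0.03,"translation": [0.019,-0.024,0],"spin": 0},{"jaw": 0.03,"translation": [0.019,-0.024,0],"spin": 0}]}}

```text
time: 14.7
tool_pos: [575.3, -53.4, 117.5]
tcp_rot: [-180.0, 0.1, -2.5]
ft_force: [0.4, -0.9, -0.9]
finger_gap: 54.0
grip_force: 32.0
```

>>> {"name": "carry_out", "arguments": {"commands": [{"jaw": 0.03,"translation": [0.019,-0.024,0],"spin": 0},{"jaw": 0.03,"translation": [0.018,-0.023,0],"spin": 0},{"jaw": 0.03,"translation": [0.012,-0.015,0],"spin": 0},{"jaw": 0.03,"translation": [0.0065,-0.009,0],"spin": 0},{"jaw": 0.03,"translation": [0,0,0],"spin": 0},{"jaw": 0.03,"translation": [0,0,0],"spin": 0},{"jaw": 0.03,"translation": [0,0,0],"spin": 0},{"jaw": 0.03,"translation": [0,0,0],"spin": 0}]}}

```text
time: 15.37
tool_pos: [633.3, 12.5, 118.9]
tcp_rot: [180.0, 0.1, -2.5]
ft_force: [0.8, 0.6, -1.5]
finger_gap: 54.3
grip_force: 32.0
```

Run:
```python
from h import *
s=r.sense();T=s["tool_pos"];print(T,ab(T),s["tcp_rot"],s["time"])
p=r.snapshot("wrist");cv2.imwrite("pics/w4.png",p["pixels"])
g=list(T[:2])+[T[2]+33];q=green(p,T[2]+33,proj(p,g));print("L",q[:2],ab(q[2]))
for t in["ticket_red","ticket_yellow","ticket_blue"]:
  for q in r.landmark_of(p,t)[:2]: w=ray(p,q["xy"],29);print(t,q["xy"],q["score"],ab(w))
```

```text
[633.2949335   12.46132568 118.94383053] [632.2 -39. ] [ 1.79984507e+02  5.17376425e-02 -2.54689974e+00] 15.3667
L (array([326.125, 336.875]), np.int32(8)) [622.3 -37.8]
ticket_red [154.4, 87.9] 0.82 [ 720.4 -151.7]
ticket_yellow [323.2, 271.6] 0.61 [580.6 -39.2]
ticket_yellow [314.8, 85.9] 0.6 [721.4 -44.5]
ticket_blue [489.7, 83.7] 0.66 [722.6  72. ]
```

View pics/w4.png

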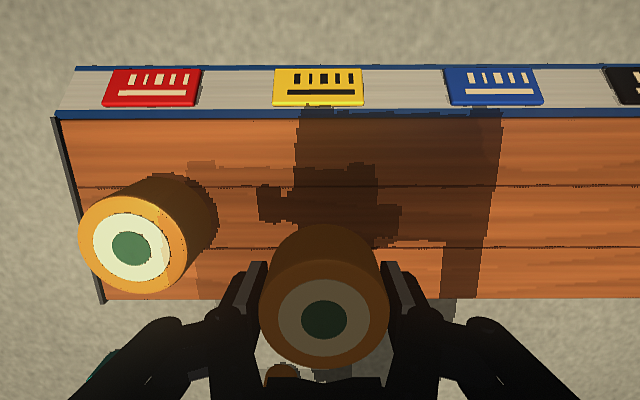

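The picture shows XL at (131,248) and L held at (324,319). Ticket centres are red (152,87), yellow (318,86) and blue (494,87).

Run:
```python
from h import *
p=r.snapshot("wrist");s=r.sense();T=s["tool_pos"];print(T,ab(T))
for n,xy,z in[("L",(324,319.5),T[2]+33),("XL",(131,248.5),86),("seam1",(330,184),40),("seam2",(440,246.5),40),("red",(152,87),29),("yel",(318,86),29),("blue",(494,86),29)]:
    print(n,ab(ray(p,xy,z)))
```

```text
[633.97950783  13.04005892 119.52504381] [632.9 -39.6]
L [631.4 -39.1]
XL [ 630.1 -154.1]
seam1 [657.3 -34.7]
seam2 [608.7  48. ]
red [ 721.6 -154.1]
yel [722.1 -42.9]
blue [721.9  74.9]
```

>>> {"name": "carry_out", "arguments": {"commands": [{"jaw": 0.03,"translation": [0,-0.003,0.006],"spin": 0},{"jaw": 0.03,"translation": [0,0,0.012],"spin": 0},{"jaw": 0.03,"translation": [0,0,0.016],"spin": 0},{"jaw": 0.03,"translation": [0,0,0.016],"spin": 0},{"jaw": 0.03,"translation": [0,0,0.012],"spin": 0},{"jaw": 0.03,"translation": [0,0,0.007],"spin": 0},{"jaw": 0.03,"translation": [0,0,0.003],"spin": 0},{"jaw": 0.03,"translation": [0,0,0],"spin": 0}]}}

```text
time: 16.28
tool_pos: [633.6, 16.8, 46.8]
tcp_rot: [-180.0, 0.1, -2.5]
ft_force: [-0.6, -1.0, -0.5]
finger_gap: 54.2
grip_force: 32.0
```

>>> {"name": "carry_out", "arguments": {"commands": [{"jaw": 0.03,"translation": [0,0,0],"spin": 0},{"jaw": 0.03,"translation": [0,0,0.0005],"spin": 0},{"jaw": 0.03,"translation": [0,0,0.0005],"spin": 0},{"jaw": 0.03,"translation": [0,0,0.0005],"spin": 0},{"jaw": 0.03,"translation": [0,0,0.0005],"spin": 0},{"jaw": 0.03,"translation": [0,0,0],"spin": 0},{"jaw": 0.03,"translation": [0,0,0],"spin": 0},{"jaw": 0.03,"translation": [0,0,0],"spin": 0}]}}

```text
time: 16.95
tool_pos: [634.5, 16.6, 46.2]
tcp_rot: [180.0, -0.0, -2.5]
ft_force: [-2.7, -0.1, 5.5]
finger_gap: 54.3
grip_force: 32.6
```

>>> {"name": "carry_out", "arguments": {"commands": [{"jaw": 0.056,"translation": [0,0,0],"spin": 0},{"jaw": 0.058,"translation": [0,0,0],"spin": 0},{"jaw": 0.062,"translation": [0,0,0],"spin": 0},{"jaw": 0.067,"translation": [0,0,0],"spin": 0},{"jaw": 0.067,"translation": [0,0,0],"spin": 0},{"jaw": 0.067,"translation": [0,0,-0.005],"spin": 0},{"jaw": 0.067,"translation": [0,0,-0.01],"spin": 0},{"jaw": 0.067,"translation": [0,0,-0.02],"spin": 0}]}}

```text
time: 17.62
tool_pos: [632.3, 16.7, 78.6]
tcp_rot: [-180.0, 0.3, -2.5]
ft_force: [0.4, -0.1, -0.4]
finger_gap: 67.2
grip_force: 0.0
```

>>> {"name": "carry_out", "arguments": {"commands": [{"jaw": 0.067,"translation": [0,0,-0.03],"spin": 0},{"jaw": 0.067,"translation": [0,0,-0.03],"spin": 0},{"jaw": 0.062,"translation": [0,0,-0.02],"spin": 0},{"jaw": 0.062,"translation": [-0.0185,-0.0143,0],"spin": 0},{"jaw": 0.062,"translation": [-0.0185,-0.0143,0],"spin": 0},{"jaw": 0.062,"translation": [-0.0185,-0.0143,0],"spin": 0},{"jaw": 0.062,"translation": [-0.0185,-0.0143,0],"spin": 0},{"jaw": 0.062,"translation": [-0.0185,-0.0143,0],"spin": 0}]}}

```text
time: 18.28
tool_pos: [544.4, 92.6, 161.5]
tcp_rot: [-180.0, -0.1, -2.5]
ft_force: [-0.6, 0.6, 1.2]
finger_gap: 62.1
grip_force: 0.0
```

>>> {"name": "carry_out", "arguments": {"commands": [{"jaw": 0.062,"translation": [-0.0185,-0.0143,0],"spin": 0},{"jaw": 0.062,"translation": [-0.0185,-0.0143,0],"spin": 0},{"jaw": 0.062,"translation": [-0.0185,-0.0143,0],"spin": 0},{"jaw": 0.062,"translation": [-0.0185,-0.0143,0],"spin": 0},{"jaw": 0.062,"translation": [-0.0185,-0.0143,0],"spin": 0},{"jaw": 0.062,"translation": [-0.0185,-0.0143,0],"spin": 0},{"jaw": 0.062,"translation": [-0.0185,-0.0143,0],"spin": 0},{"jaw": 0.062,"translation": [-0.0185,-0.0143,0],"spin": 0}]}}

```text
time: 18.95
tool_pos: [401.4, 213.5, 161.6]
tcp_rot: [-180.0, -0.1, -2.5]
ft_force: [-0.8, 1.6, -0.1]
finger_gap: 62.1
grip_force: 0.0
```

>>> {"name": "carry_out", "arguments": {"commands": [{"jaw": 0.062,"translation": [-0.0185,-0.0143,0],"spin": 0},{"jaw": 0.062,"translation": [0,0,0],"spin": 0},{"jaw": 0.062,"translation": [0,0,0],"spin": 0},{"jaw": 0.062,"translation": [0,0,0],"spin": 0},{"jaw": 0.062,"translation": [0,0,0],"spin": 0},{"jaw": 0.062,"translation": [0,0,0],"spin": 0},{"jaw": 0.062,"translation": [0,0,0],"spin": 0},{"jaw": 0.062,"translation": [0,0,0],"spin": 0}]}}

```text
time: 19.62
tool_pos: [384.5, 227.4, 160.2]
tcp_rot: [180.0, 0.0, -2.5]
ft_force: [-0.2, -0.5, 0.6]
finger_gap: 62.2
grip_force: 0.0
```

Run:
```python
from h import *
p=r.snapshot("wrist");s=r.sense();T=s["tool_pos"];print(T,ab(T),s["tcp_rot"],s["time"],s["finger_gap"])
cv2.imwrite("pics/w5.png",p["pixels"])
g=(374*AX-244.5*BX).tolist()+[31];print(proj(p,g));q=green(p,31,proj(p,g));print("M",q[:2],ab(q[2]))
```

```text
[384.38354861 227.48399832 160.21976777] [ 374.5 -243.4] [ 1.79992532e+02  1.31327468e-02 -2.52033300e+00] 19.6667 61.94743804816826
[322.04049601 196.87129501]
M (array([381.1031746 , 246.23633157]), np.int32(1134)) [ 326.4 -190.4]
```

View pics/w5.png

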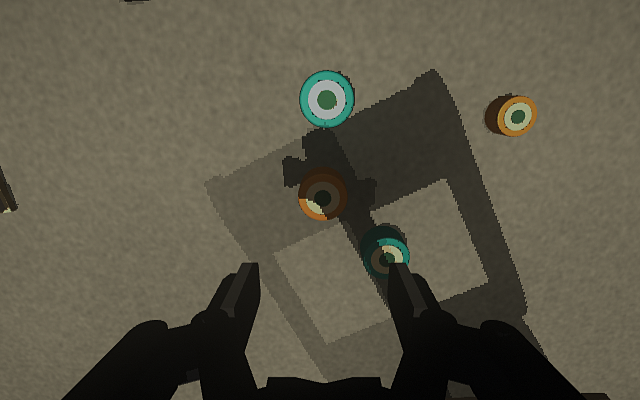

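M, the ochre one, is at (323,198) in the arm's shadow, against a predicted (322,197). The turquoise ones are at (327,99) and (386,258), and the fingers will clear both.

>>> {"name": "carry_out", "arguments": {"commands": [{"jaw": 0.062,"translation": [0,0,0.01],"spin": 0},{"jaw": 0.062,"translation": [0,0,0.025],"spin": 0},{"jaw": 0.062,"translation": [0,0,0.03],"spin": 0},{"jaw": 0.062,"translation": [0,0,0.03],"spin": 0},{"jaw": 0.062,"translation": [0,0,0.028],"spin": 0},{"jaw": 0.062,"translation": [0,0,0.018],"spin": 0},{"jaw": 0.062,"translation": [0,0,0.01],"spin": 0},{"jaw": 0.062,"translation": [0,0,0.004],"spin": 0}]}}

```text
time: 20.33
tool_pos: [382.4, 227.0, 2.9]
tcp_rot: [179.9, 0.2, -2.5]
ft_force: [-0.1, -0.6, 0.5]
finger_gap: 62.1
grip_force: 0.0
```

>>> {"name": "carry_out", "arguments": {"commands": [{"jaw": 0.062,"translation": [0,0,0.002],"spin": 0},{"jaw": 0.062,"translation": [0,0,0.001],"spin": 0},{"jaw": 0.02,"translation": [0,0,0],"spin": 0},{"jaw": 0.02,"translation": [0,0,0],"spin": 0},{"jaw": 0.02,"translation": [0,0,0],"spin": 0},{"jaw": 0.02,"translation": [0,0,0],"spin": 0},{"jaw": 0.02,"translation": [0,0,0],"spin": 0},{"jaw": 0.02,"translation": [0,0,0],"spin": 0}]}}

```text
time: 21.0
tool_pos: [385.4, 228.4, 3.7]
tcp_rot: [-179.9, -0.1, -2.5]
ft_force: [-0.6, -0.8, 7.1]
finger_gap: 43.1
grip_force: 30.8
```

>>> {"name": "carry_out", "arguments": {"commands": [{"jaw": 0.02,"translation": [0,0,-0.005],"spin": 0},{"jaw": 0.02,"translation": [0,0,-0.012],"spin": 0},{"jaw": 0.02,"translation": [0,0,-0.02],"spin": 0},{"jaw": 0.02,"translation": [0,0,-0.025],"spin": 0},{"jaw": 0.02,"translation": [0,0,-0.025],"spin": 0},{"jaw": 0.02,"translation": [0,0,-0.02],"spin": 0},{"jaw": 0.02,"translation": [0,0,-0.01],"spin": 0},{"jaw": 0.02,"translation": [0,0,-0.003],"spin": 0}]}}

```text
time: 21.67
tool_pos: [385.5, 228.4, 124.7]
tcp_rot: [-179.9, -0.2, -2.5]
ft_force: [-0.5, 0.6, -0.8]
finger_gap: 42.8
grip_force: 30.6
```

>>> {"name": "carry_out", "arguments": {"commands": [{"jaw": 0.02,"translation": [0.008,0.01,0],"spin": 0},{"jaw": 0.02,"translation": [0.015,0.018,0],"spin": 0},{"jaw": 0.02,"translation": [0.019,0.023,0],"spin": 0},{"jaw": 0.02,"translation": [0.02,0.025,0],"spin": 0},{"jaw": 0.02,"translation": [0.02,0.025,0],"spin": 0},{"jaw": 0.02,"translation": [0.02,0.025,0],"spin": 0},{"jaw": 0.02,"translation": [0.02,0.025,0],"spin": 0},{"jaw": 0.02,"translation": [0.02,0.025,0],"spin": 0}]}}

```text
time: 22.33
tool_pos: [518.1, 44.4, 120.5]
tcp_rot: [180.0, 0.1, -2.5]
ft_force: [0.7, 0.3, 0.1]
finger_gap: 43.4
grip_force: 30.6
```

>>> {"name": "carry_out", "arguments": {"commands": [{"jaw": 0.02,"translation": [0.02,0.025,0],"spin": 0},{"jaw": 0.02,"translation": [0.02,0.025,0],"spin": 0},{"jaw": 0.02,"translation": [0.02,0.025,0],"spin": 0},{"jaw": 0.02,"translation": [0.018,0.022,0],"spin": 0},{"jaw": 0.02,"translation": [0.015,0.018,0],"spin": 0},{"jaw": 0.02,"translation": [0.012,0.014,0],"spin": 0},{"jaw": 0.02,"translation": [0.008,0.009,0],"spin": 0},{"jaw": 0.02,"translation": [0.004,0.0045,0],"spin": 0}]}}

```text
time: 23.0
tool_pos: [628.8, -102.9, 120.1]
tcp_rot: [-180.0, 0.1, -2.6]
ft_force: [-0.2, 0.2, -0.7]
finger_gap: 42.9
grip_force: 30.7
```

>>> {"name": "carry_out", "arguments": {"commands": [{"jaw": 0.02,"translation": [0,0,0],"spin": 0},{"jaw": 0.02,"translation": [0,0,0],"spin": 0},{"jaw": 0.02,"translation": [0,0,0],"spin": 0},{"jaw": 0.02,"translation": [0,0,0],"spin": 0},{"jaw": 0.02,"translation": [0,0,0],"spin": 0},{"jaw": 0.02,"translation": [0,0,0],"spin": 0},{"jaw": 0.02,"translation": [0,0,0],"spin": 0},{"jaw": 0.02,"translation": [0,0,0],"spin": 0}]}}

```text
time: 23.67
tool_pos: [629.2, -101.4, 122.5]
tcp_rot: [180.0, -0.0, -2.5]
ft_force: [0.5, 0.0, -0.3]
finger_gap: 43.0
grip_force: 30.7
```

Run:
```python
from h import *
p=r.snapshot("wrist");s=r.sense();T=s["tool_pos"];print(T,ab(T),s["tcp_rot"],s["time"],s["finger_gap"])
cv2.imwrite("pics/w6.png",p["pixels"])
```

```text
[ 629.14602572 -101.4306119   122.44336439] [632.8  75. ] [ 1.79999480e+02 -1.11221880e-02 -2.46624368e+00] 23.7167 42.891809549998456
```

View pics/w6.png

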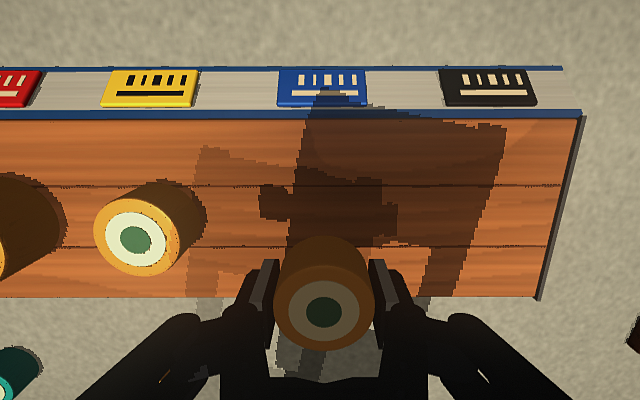

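L stands at (136,239) and M is held at (324,311). Ticket centres are yellow (149,88), blue (322,87) and black (488,87).

Run:
```python
from h import *
p=r.snapshot("wrist");s=r.sense();T=s["tool_pos"];print(T,ab(T))
for n,xy,z in[("M",(324,311),T[2]-1.5+31),("L",(136,239),78),("seam1",(330,184.5),40),("seam2",(440,246.5),40),("yel",(149,88),29),("blue",(322,87),29),("blk",(488,87),29)]:
    print(n,ab(ray(p,xy,z)))
```

```text
[ 629.15608395 -101.48499915  122.41739837] [632.9  75. ]
M [632.9  75.3]
L [631.2 -42.4]
seam1 [656.1  79.7]
seam2 [607.4 163.6]
yel [720.9 -43.3]
blue [721.5  74.1]
blk [721.5 186.7]
```

>>> {"name": "carry_out", "arguments": {"commands": [{"jaw": 0.02,"translation": [-0.001,-0.001,0.008],"spin": 0},{"jaw": 0.02,"translation": [0,0,0.014],"spin": 0},{"jaw": 0.02,"translation": [0,0,0.017],"spin": 0},{"jaw": 0.02,"translation": [0,0,0.017],"spin": 0},{"jaw": 0.02,"translation": [0,0,0.012],"spin": 0},{"jaw": 0.02,"translation": [0,0,0.007],"spin": 0},{"jaw": 0.02,"translation": [0,0,0.003],"spin": 0},{"jaw": 0.02,"translation": [0,0,0],"spin": 0}]}}

```text
time: 24.43
tool_pos: [627.5, -100.3, 43.8]
tcp_rot: [-180.0, 0.1, -2.5]
ft_force: [1.0, 0.9, -0.7]
finger_gap: 43.1
grip_force: 31.1
```

>>> {"name": "carry_out", "arguments": {"commands": [{"jaw": 0.02,"translation": [0,0,0],"spin": 0},{"jaw": 0.02,"translation": [0,0,0.0005],"spin": 0},{"jaw": 0.02,"translation": [0,0,0.0005],"spin": 0},{"jaw": 0.02,"translation": [0,0,0.0005],"spin": 0},{"jaw": 0.02,"translation": [0,0,0.0005],"spin": 0},{"jaw": 0.02,"translation": [0,0,0],"spin": 0},{"jaw": 0.02,"translation": [0,0,0],"spin": 0},{"jaw": 0.02,"translation": [0,0,0],"spin": 0}]}}

```text
time: 25.1
tool_pos: [628.5, -100.6, 43.3]
tcp_rot: [180.0, -0.0, -2.5]
ft_force: [-4.4, 0.6, 6.9]
finger_gap: 43.0
grip_force: 31.8
```

>>> {"name": "carry_out", "arguments": {"commands": [{"jaw": 0.045,"translation": [0,0,0],"spin": 0},{"jaw": 0.047,"translation": [0,0,0],"spin": 0},{"jaw": 0.051,"translation": [0,0,0],"spin": 0},{"jaw": 0.056,"translation": [0,0,0],"spin": 0},{"jaw": 0.056,"translation": [0,0,0],"spin": 0},{"jaw": 0.056,"translation": [0,0,-0.005],"spin": 0},{"jaw": 0.056,"translation": [0,0,-0.01],"spin": 0},{"jaw": 0.056,"translation": [0,0,-0.02],"spin": 0}]}}

```text
time: 25.77
tool_pos: [626.3, -100.1, 75.6]
tcp_rot: [-179.9, 0.3, -2.5]
ft_force: [0.0, 0.1, -0.3]
finger_gap: 56.1
grip_force: 0.0
```

>>> {"name": "carry_out", "arguments": {"commands": [{"jaw": 0.056,"translation": [0,0,-0.03],"spin": 0},{"jaw": 0.056,"translation": [0,0,-0.03],"spin": 0},{"jaw": 0.05,"translation": [0,0,-0.02],"spin": 0},{"jaw": 0.05,"translation": [-0.0158,-0.013,0],"spin": 0},{"jaw": 0.05,"translation": [-0.0158,-0.013,0],"spin": 0},{"jaw": 0.05,"translation": [-0.0158,-0.013,0],"spin": 0},{"jaw": 0.05,"translation": [-0.0158,-0.013,0],"spin": 0},{"jaw": 0.05,"translation": [-0.0158,-0.013,0],"spin": 0}]}}

```text
time: 26.43
tool_pos: [551.6, -31.7, 158.5]
tcp_rot: [180.0, -0.1, -2.5]
ft_force: [0.8, 0.1, -0.1]
finger_gap: 49.7
grip_force: 0.0
```

>>> {"name": "carry_out", "arguments": {"commands": [{"jaw": 0.05,"translation": [-0.0158,-0.013,0],"spin": 0},{"jaw": 0.05,"translation": [-0.0158,-0.013,0],"spin": 0},{"jaw": 0.05,"translation": [-0.0158,-0.013,0],"spin": 0},{"jaw": 0.05,"translation": [-0.0158,-0.013,0],"spin": 0},{"jaw": 0.05,"translation": [-0.0158,-0.013,0],"spin": 0},{"jaw": 0.05,"translation": [-0.0158,-0.013,0],"spin": 0},{"jaw": 0.05,"translation": [-0.0158,-0.013,0],"spin": 0},{"jaw": 0.05,"translation": [0,0,0],"spin": 0}]}}

```text
time: 27.1
tool_pos: [443.8, 65.4, 158.2]
tcp_rot: [-179.9, -0.0, -2.4]
ft_force: [-1.4, -0.2, 0.7]
finger_gap: 50.2
grip_force: 0.0
```

>>> {"name": "carry_out", "arguments": {"commands": [{"jaw": 0.05,"translation": [0,0,0],"spin": 0},{"jaw": 0.05,"translation": [0,0,0],"spin": 0},{"jaw": 0.05,"translation": [0,0,0],"spin": 0},{"jaw": 0.05,"translation": [0,0,0],"spin": 0},{"jaw": 0.05,"translation": [0,0,0],"spin": 0},{"jaw": 0.05,"translation": [0,0,0],"spin": 0},{"jaw": 0.05,"translation": [0,0,0],"spin": 0},{"jaw": 0.05,"translation": [0,0,0],"spin": 0}]}}

```text
time: 27.77
tool_pos: [445.5, 63.4, 157.2]
tcp_rot: [180.0, 0.0, -2.5]
ft_force: [-0.0, 0.7, -0.2]
finger_gap: 50.0
grip_force: 0.0
```

Run:
```python
from h import *
p=r.snapshot("wrist");s=r.sense();T=s["tool_pos"];print(T,ab(T),s["tcp_rot"],s["time"],s["finger_gap"])
cv2.imwrite("pics/w7.png",p["pixels"])
for h in(441,): print(proj(p,(441*AX-82*BX).tolist()+[24]))
for v in(190,194,198,202,206): print(v,ab(ray(p,(323.5,v),24)))
```

```text
[445.49036048  63.4206343  157.18769785] [442.4 -82. ] [ 1.79998576e+02  1.63230970e-02 -2.48581079e+00] 27.8167 49.94349394404476
[323.40131921 196.45902555]
190 [446.9 -81.9]
194 [443.3 -81.9]
198 [439.6 -81.9]
202 [435.8 -81.9]
206 [432.1 -81.9]
```

View pics/w7.png

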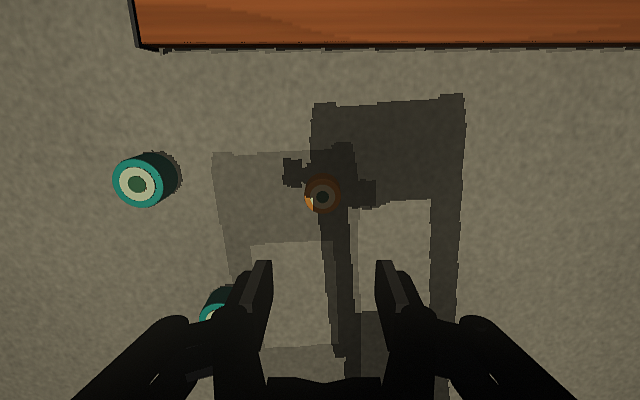

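S is at (322,196), against a predicted (323,196). I'm going down on it.

>>> {"name": "carry_out", "arguments": {"commands": [{"jaw": 0.05,"translation": [0,0,0.01],"spin": 0},{"jaw": 0.05,"translation": [0,0,0.025],"spin": 0},{"jaw": 0.05,"translation": [0,0,0.03],"spin": 0},{"jaw": 0.05,"translation": [0,0,0.03],"spin": 0},{"jaw": 0.05,"translation": [0,0,0.027],"spin": 0},{"jaw": 0.05,"translation": [0,0,0.017],"spin": 0},{"jaw": 0.05,"translation": [0,0,0.009],"spin": 0},{"jaw": 0.05,"translation": [0,0,0.004],"spin": 0}]}}

```text
time: 28.48
tool_pos: [443.8, 63.5, 3.2]
tcp_rot: [180.0, 0.2, -2.5]
ft_force: [-0.6, 0.2, -0.0]
finger_gap: 50.1
grip_force: 0.0
```

>>> {"name": "carry_out", "arguments": {"commands": [{"jaw": 0.05,"translation": [0,0,0.002],"spin": 0},{"jaw": 0.05,"translation": [0,0,0.001],"spin": 0},{"jaw": 0.015,"translation": [0,0,0],"spin": 0},{"jaw": 0.015,"translation": [0,0,0],"spin": 0},{"jaw": 0.015,"translation": [0,0,0],"spin": 0},{"jaw": 0.015,"translation": [0,0,0],"spin": 0},{"jaw": 0.015,"translation": [0,0,0],"spin": 0},{"jaw": 0.015,"translation": [0,0,0],"spin": 0}]}}

```text
time: 29.15
tool_pos: [446.8, 63.6, 3.6]
tcp_rot: [-180.0, -0.1, -2.5]
ft_force: [-0.6, -0.6, 8.2]
finger_gap: 31.5
grip_force: 30.1
```

>>> {"name": "carry_out", "arguments": {"commands": [{"jaw": 0.015,"translation": [0,0,-0.005],"spin": 0},{"jaw": 0.015,"translation": [0,0,-0.012],"spin": 0},{"jaw": 0.015,"translation": [0,0,-0.02],"spin": 0},{"jaw": 0.015,"translation": [0,0,-0.025],"spin": 0},{"jaw": 0.015,"translation": [0,0,-0.025],"spin": 0},{"jaw": 0.015,"translation": [0,0,-0.02],"spin": 0},{"jaw": 0.015,"translation": [0,0,-0.01],"spin": 0},{"jaw": 0.015,"translation": [0,0,-0.003],"spin": 0}]}}

```text
time: 29.82
tool_pos: [447.0, 63.6, 124.7]
tcp_rot: [-180.0, -0.2, -2.5]
ft_force: [0.8, -0.2, -0.4]
finger_gap: 31.6
grip_force: 29.8
```

>>> {"name": "carry_out", "arguments": {"commands": [{"jaw": 0.015,"translation": [0.005,0.007,0],"spin": 0},{"jaw": 0.015,"translation": [0.01,0.014,0],"spin": 0},{"jaw": 0.015,"translation": [0.014,0.02,0],"spin": 0},{"jaw": 0.015,"translation": [0.015,0.021,0],"spin": 0},{"jaw": 0.015,"translation": [0.015,0.021,0],"spin": 0},{"jaw": 0.015,"translation": [0.015,0.021,0],"spin": 0},{"jaw": 0.015,"translation": [0.015,0.021,0],"spin": 0},{"jaw": 0.015,"translation": [0.015,0.021,0],"spin": 0}]}}

```text
time: 30.48
tool_pos: [542.4, -88.4, 119.7]
tcp_rot: [-180.0, 0.2, -2.5]
ft_force: [0.8, 0.1, 0.7]
finger_gap: 32.1
grip_force: 29.8
```

>>> {"name": "carry_out", "arguments": {"commands": [{"jaw": 0.015,"translation": [0.015,0.021,0],"spin": 0},{"jaw": 0.015,"translation": [0.015,0.021,0],"spin": 0},{"jaw": 0.015,"translation": [0.015,0.021,0],"spin": 0},{"jaw": 0.015,"translation": [0.013,0.019,0],"spin": 0},{"jaw": 0.015,"translation": [0.011,0.016,0],"spin": 0},{"jaw": 0.015,"translation": [0.009,0.013,0],"spin": 0},{"jaw": 0.015,"translation": [0.005,0.008,0],"spin": 0},{"jaw": 0.015,"translation": [0.003,0.0045,0],"spin": 0}]}}

```text
time: 31.15
tool_pos: [622.9, -215.1, 119.9]
tcp_rot: [-179.9, 0.2, -2.5]
ft_force: [0.0, -0.2, -0.5]
finger_gap: 32.1
grip_force: 29.8
```

>>> {"name": "carry_out", "arguments": {"commands": [{"jaw": 0.015,"translation": [0,0,0],"spin": 0},{"jaw": 0.015,"translation": [0,0,0],"spin": 0},{"jaw": 0.015,"translation": [0,0,0],"spin": 0},{"jaw": 0.015,"translation": [0,0,0],"spin": 0},{"jaw": 0.015,"translation": [0,0,0],"spin": 0},{"jaw": 0.015,"translation": [0,0,0],"spin": 0},{"jaw": 0.015,"translation": [0,0,0],"spin": 0},{"jaw": 0.015,"translation": [0,0,0],"spin": 0}]}}

```text
time: 31.82
tool_pos: [623.7, -213.8, 122.5]
tcp_rot: [180.0, -0.0, -2.5]
ft_force: [0.4, -0.3, -0.5]
finger_gap: 32.0
grip_force: 29.8
```

Run:
```python
from h import *
p=r.snapshot("wrist");s=r.sense();T=s["tool_pos"];print(T,ab(T),s["tcp_rot"],s["time"],s["finger_gap"])
cv2.imwrite("pics/w8.png",p["pixels"])
```

```text
[ 623.69838372 -213.81725485  122.40781819] [632.1 187.5] [ 1.79996352e+02 -8.61289493e-03 -2.46495770e+00] 31.8667 31.658408635264973
```

View pics/w8.png

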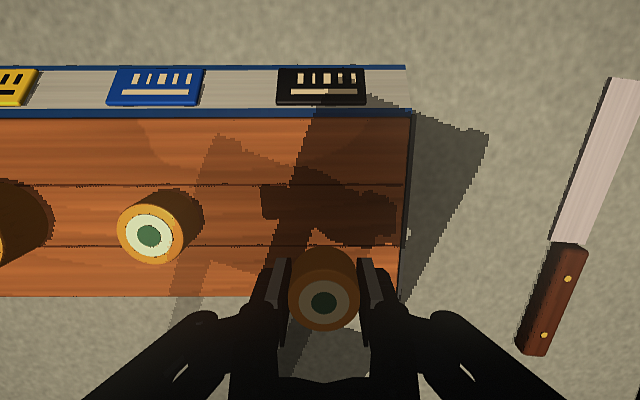

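M stands at (149,236) and S is held at (324,302). The black ticket's centre is at (321,87) and blue's at (156,87). The knife is well clear.

Run:
```python
from h import *
p=r.snapshot("wrist");s=r.sense();T=s["tool_pos"];print(T,ab(T))
for n,xy,z in[("S",(324,302),T[2]-1.5+24),("M",(149,236),71),("seam1",(330,184.5),40),("seam2",(240,246),40),("blue",(156,87),29),("blk",(321,87),29)]:
    print(n,ab(ray(p,xy,z)))
```

```text
[ 623.68955042 -213.8861398   122.3988726 ] [632.1 187.6]
S [631.5 187.8]
M [629.4  74.6]
seam1 [655.4 192.2]
seam2 [607.1 124.1]
blue [720.8  74. ]
blk [720.8 185.9]
```

>>> {"name": "carry_out", "arguments": {"commands": [{"jaw": 0.015,"translation": [0,-0.001,0.008],"spin": 0},{"jaw": 0.015,"translation": [0,0,0.014],"spin": 0},{"jaw": 0.015,"translation": [0,0,0.017],"spin": 0},{"jaw": 0.015,"translation": [0,0,0.017],"spin": 0},{"jaw": 0.015,"translation": [0,0,0.012],"spin": 0},{"jaw": 0.015,"translation": [0,0,0.007],"spin": 0},{"jaw": 0.015,"translation": [0,0,0.003],"spin": 0},{"jaw": 0.015,"translation": [0,0,0],"spin": 0}]}}

```text
time: 32.58
tool_pos: [623.2, -212.6, 43.6]
tcp_rot: [-180.0, 0.1, -2.5]
ft_force: [0.0, -1.1, 1.0]
finger_gap: 31.7
grip_force: 31.1
```

>>> {"name": "carry_out", "arguments": {"commands": [{"jaw": 0.015,"translation": [-0.0005,-0.0005,0],"spin": 0},{"jaw": 0.015,"translation": [0,0,0.0005],"spin": 0},{"jaw": 0.015,"translation": [0,0,0.0005],"spin": 0},{"jaw": 0.015,"translation": [0,0,0.0005],"spin": 0},{"jaw": 0.015,"translation": [0,0,0.0005],"spin": 0},{"jaw": 0.015,"translation": [0,0,0],"spin": 0},{"jaw": 0.015,"translation": [0,0,0],"spin": 0},{"jaw": 0.015,"translation": [0,0,0],"spin": 0}]}}

```text
time: 33.25
tool_pos: [623.4, -212.5, 42.8]
tcp_rot: [180.0, -0.0, -2.5]
ft_force: [-1.5, 1.1, 6.3]
finger_gap: 31.7
grip_force: 31.5
```

>>> {"name": "carry_out", "arguments": {"commands": [{"jaw": 0.034,"translation": [0,0,0],"spin": 0},{"jaw": 0.036,"translation": [0,0,0],"spin": 0},{"jaw": 0.04,"translation": [0,0,0],"spin": 0},{"jaw": 0.045,"translation": [0,0,0],"spin": 0},{"jaw": 0.045,"translation": [0,0,0],"spin": 0},{"jaw": 0.045,"translation": [0,0,-0.005],"spin": 0},{"jaw": 0.045,"translation": [0,0,-0.01],"spin": 0},{"jaw": 0.045,"translation": [0,0,-0.02],"spin": 0}]}}

```text
time: 33.92
tool_pos: [621.5, -211.7, 75.5]
tcp_rot: [-179.9, 0.2, -2.5]
ft_force: [0.0, 0.7, 0.5]
finger_gap: 45.1
grip_force: 0.0
```

>>> {"name": "carry_out", "arguments": {"commands": [{"jaw": 0.045,"translation": [0,0,-0.03],"spin": 0},{"jaw": 0.045,"translation": [0,0,-0.035],"spin": 0},{"jaw": 0.045,"translation": [0,0,-0.035],"spin": 0},{"jaw": 0.045,"translation": [-0.02,0,-0.025],"spin": 0},{"jaw": 0.045,"translation": [-0.03,0,0],"spin": 0},{"jaw": 0.045,"translation": [-0.03,0,0],"spin": 0},{"jaw": 0.045,"translation": [-0.03,0,0],"spin": 0},{"jaw": 0.045,"translation": [-0.02,0,0],"spin": 0}]}}

```text
time: 34.58
tool_pos: [491.5, -206.8, 203.6]
tcp_rot: [180.0, -0.0, -2.5]
ft_force: [-0.0, -0.3, -0.5]
finger_gap: 44.9
grip_force: 0.0
```

>>> {"name": "carry_out", "arguments": {"commands": [{"jaw": 0.045,"translation": [-0.01,-0.03,0],"spin": 0},{"jaw": 0.045,"translation": [0,-0.03,0],"spin": 0},{"jaw": 0.045,"translation": [0,-0.03,0],"spin": 0},{"jaw": 0.045,"translation": [0,-0.03,0],"spin": 0},{"jaw": 0.045,"translation": [0,-0.03,0],"spin": 0},{"jaw": 0.045,"translation": [0,0,0],"spin": 0},{"jaw": 0.045,"translation": [0,0,0],"spin": 0},{"jaw": 0.045,"translation": [0,0,0],"spin": 0}]}}

```text
time: 35.25
tool_pos: [490.1, -56.8, 203.2]
tcp_rot: [180.0, -0.1, -2.4]
ft_force: [0.0, -0.3, 0.1]
finger_gap: 45.4
grip_force: 0.0
```

Run:
```python
from h import *
import time
p=r.snapshot("wrist");t=r.snapshot("top");s=r.sense();T=s["tool_pos"];print(T,ab(T),s["time"])
cv2.imwrite("pics/w9.png",p["pixels"])
for n,a,b,h in[("XL",631,-154,86),("L",631,-43,78),("M",631,74,71),("S",631,186,64)]:
    g=(a*AX+b*BX).tolist()+[h]
    for P in(p,t):
        q=green(P,h,proj(P,g));print(n,np.round(proj(P,g)),np.round(q[0]),q[1],ab(q[2]))
```

```text
[489.97266384 -57.52750622 202.74626465] [492.  37.] 35.35
XL [50. 11.] [52. 14.] 829 [ 629.3 -153.3]
XL [277. 177.] [277. 177.] 23 [ 631.2 -154.7]
L [213.  14.] [213.  14.] 584 [630.9 -43.3]
L [313. 178.] [312. 177.] 13 [632.3 -44.2]
M [374.  16.] [374.  18.] 345 [629.9  74.2]
M [350. 178.] [312. 177.] 13 [633.2 -44.4]
S [520.  18.] [520.  21.] 176 [629.1 186.2]
S [386. 179.] [312. 177.] 13 [634.1 -44.7]
```

View pics/w9.png

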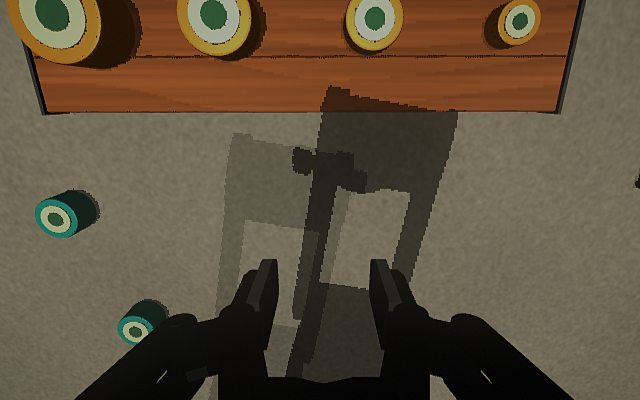

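All four stand upright at (52,14), (213,14), (374,18) and (520,21). They are in line to within about 1 mm, and within about 2 mm of their places.

```bash
python3 -c "
from bench import r
print(r.hand_in())"
```

```text
the job is handed in; nothing more can be done
None
```

I set the four cheeses upright on the plank in order of size (XL at red, L at yellow, M at blue, S at black), each within about 2 mm of its place. I left the jar, knife and turquoise look-alikes alone and handed the job in at about 35 s; no verdict was returned.

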